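Bring the red tin to the front of the display carousel and lock it there

TASK

Turn the tin carousel on the shop counter by pushing one of the brass tabs on its rim until the red tin with the gold lid is a little short of the yellow lock post. Then press the black lock knob fully down, so that its bolt rides on the rim, and push a tab on gently until the bolt drops into the slot in line with the red tin; prove the lock with a steady push of about 14 N in the same direction, held for a second, and let go. Never push the carousel harder than 22 N or the knob harder than 25 N, do not touch the tins, and leave everything else on the counter alone.

Things in the scene. Friction and masses are not known exactly. Their poses are not given: they have to be found in the camera images.
- stand: Fixed dark steel stand. Origin on the carousel's upright turning axis, at counter height; its +x axis points level from the axis to the yellow lock post (the front). The post is 30 mm wide, 68 mm high, 153 to 175 mm from the axis; its head, 30 mm wide, reaches inwards over the rim to 128 mm from the axis, at 56 to 68 mm above the counter.
- carousel (a joint): Angle of the carousel since the start (rad; 0 at the start, positive counter-clockwise from above, no end stops). Dry friction only (2 N at the tabs, about 3 N with the bolt riding): it stays where it is left. In line with each tin the rim has a slot through the disc, 11 mm wide, from 127 mm to its edge.
- hub_top (a point): Top of the brass hub in the middle of the carousel, 92 mm above the counter. The carousel is a pale wooden disc 290 mm across, its top 30 mm above the counter. Between neighbouring tins a brass tab is clamped, up to 13 mm to either side of the middle (36 degrees from each): a flat radial plate 6 mm thick, 108 to 126 mm from the axis, up to 54 mm above the counter.
- pocket_mid (a point): Point on the axis at the carousel's top, 30 mm above the counter. Five tins stand round it, 65 mm from the axis and 72 degrees apart, each between four thin pins 8 mm high that leave it about 2.5 mm of play each way; so a tin's place tells its slot's angle only to about 0.04 rad.
- lock_knob (a joint): Travel of the black lock knob: 0 up as at the start, 0.014 m fully down. It stays where it is put (friction about 6 N, plus up to 2 N from the bolt's spring) and has a firm stop at the bottom. It can be gripped and pulled up again.
- knob_top (a point): Centre of the top of the black lock knob, a disc 24 mm across and 14 mm thick, 136 mm from the axis on the lock head; the top is 98 mm above the counter when up, 84 mm when down. The cap is rubber-sprung and gives about 1 mm for each 4 N, while pressed.
- bolt_tip (a point): Lower end of the steel bolt (8 mm diameter) under the knob, which carries it on a soft spring of 1 to 2 N. 36 mm above the counter with the knob up; with the knob down it rides on the rim at 30 mm, and drops to 22 mm when any of the five slots comes under it. In a slot it stops the carousel firmly, after up to 3 mm of play.
- red_tin_center (a point): Centre, half-way up, of the RED tin with a gold (brass) lid and band, the one to be brought to the front, a closed round tin 50 mm across and 40 mm high, loose on the carousel; its z axis points up (origin 50 mm above the counter).
- blue_tin_center (a point): Centre, half-way up, of the blue tin with a silver lid, a closed round tin 50 mm across and 40 mm high, loose on the carousel; its z axis points up (origin 50 mm above the counter).
- green_tin_center (a point): Centre, half-way up, of the green tin with a silver lid, a closed round tin 50 mm across and 40 mm high, loose on the carousel; its z axis points up (origin 50 mm above the counter).
- white_tin_center (a point): Centre, half-way up, of the white tin with a silver lid, a closed round tin 50 mm across and 40 mm high, loose on the carousel; its z axis points up (origin 50 mm above the counter).
- black_tin_center (a point): Centre, half-way up, of the black tin with a silver lid, a closed round tin 50 mm across and 40 mm high, loose on the carousel; its z axis points up (origin 50 mm above the counter).
- gift_boxes: Stack of flat gift boxes, 150 x 200 x 91 mm, loose; origin under its centre. Leave alone.
- doll: Blue glazed doll, 68 mm across and 94 mm high, loose; origin under its centre. Leave alone.
- bell: Brass counter bell, 84 mm across and 53 mm high, loose; origin under its centre. Leave alone.
- card_reader: Black card reader, 170 x 80 x 24 mm, loose; origin under its centre. Leave alone.
- pen_cup: Dark wooden cup, 72 mm across and 95 mm high, loose; origin under its centre. Leave alone.
- coin_tray: Blue coin tray, 120 x 160 x 20 mm, loose; origin under its centre. Leave alone.
Mind the look-alikes: they are no part of the job. What is shaped like the part that bears red_tin_center but pink or turquoise is not meant.

How it is judged:
By the outcome, as a careful person would: the job done as asked, in the order asked, and still so for the second after the job is handed in, with the robot touching nothing.
It also fails if it takes over 72 s, if anything falls off the work surface, if the arm or the gripper's body presses on something with over 40 N, if the wrist force passes 120 N, or if a joint passes its speed limit or range.

ROBOT

A 6-joint arm with a two-finger parallel gripper is mounted at the origin on the work surface. World frame = base frame: x ahead of the robot, y to its left, z up, the work surface at z = 0. Lengths are in m, angles in rad, forces in N, time in s.
With the tool pointing down it reaches from about 0.25 to 0.775 m from the base axis. Payload 4 kg.
Tool frame: the origin (TCP) lies at the very end of the fingers, on their centre line; the grasp point (between the pads) lies 19 mm behind it; z points along the fingers, y is the line along which they close (so a half turn about z gives the same grasp; the last joint's range is limited). The gripper opens to 85 mm and grips with 20 to 120 N. Pads are 22 mm wide; open, the fingers measure 114 mm over their backs; the gripper's body (76 mm by 85 mm) begins 54 mm behind the grasp point. The pads swing forward as they close: fully open they stand 13 mm farther back than shut.
Start: joints at [1.141, 0.087, 1.371, -0, 1.684, -0.103], TCP at [0.177, 0.521, 0.231] pointing down, gripper open.
Joint ranges: [-3.1, 3.1], [-0.76, 2.03], [0.27, 2.55], [-1.08, 4.22], [0.17, 2.65], [-2.57, 2.57]. Speed limits (rad/s): [2.79, 2.79, 3.14, 3.14, 3.14, 3.14].

INTERFACE

Orientations are given as a unit quaternion [x, y, z, w].
In Python, from workcell import get_state, get_image, sign_off, recognise gives the robot as it stands.
- The arm moves only by the tool send_rows, never from a script. Its arguments are lists of equal length, an entry for each row: "dp": the shift along the world's x, y, z in units of 7.5 cm (1.0 is 7.5 cm), a list of three; "delta_rot": the turn, a rotation vector about the world's x, y, z in units of pi/2 rad (1.0 is pi/2 rad), a list of three; "fingers": the opening, from -1 (shut) to 1 (fully open), so that 0 is half open. A call has 1 to 20 rows; each row shifts and turns the commanded pose from where the row before left it; what a row does not reach is not made up. A row lasts 1/12 s, in which the tool goes at most 41.7 mm and 7.16 degrees, less where a joint would pass 70% of its speed; a pose out of reach is approached as far as the arm can. A call with a number of a shift or a turn outside -1 to 1 is refused whole. A call with a gripper value outside its range is refused whole. The fingers move at their own pace and stop on an object; "newtons" is the grip in N (left out, the last holds). Time passes only in rows, so rows that do not move let the fingers close. It gives the time, the measured TCP pose, the force, the opening and the grip force at its end, in the units of the state.
- get_state(): the state, without advancing time (a new reading comes with each control period).
- get_image(name): name is "scene" or "top" or "wrist"; returns a dict with "frame" (400x640x3 uint8, blue, green, red), "camera_matrix" (3x3 intrinsics, pixels), "k1" (the pictures are not rectified: a ray, as slopes to the right and down, at radius r is drawn at 1 + k1 r^2 times it, then the intrinsics apply), "pose" (4x4, takes a point from camera to world coordinates). Camera axes: x right, y up, looking along -z (the intrinsics and any distortion apply to the point x, -y, -z); pixel columns grow to the right and rows downward; lengths in m; the calibration is good to about 2 mm. A picture is of the moment at which its call begins. There is no depth.
- sign_off(): hands the job in; it is judged then, once.
Trained networks look in a picture, given as the dict that the camera call returned (one of the last four; its "shot" number tells which), for a name from the list of things; names that differ only in an ending like _2 or _b are one class to them, and where a whole thing is asked for, a point or a joint stands for the part that bears it (a point fixed in the world has none). Each returns a list of dicts, best first, with "confidence" (0 to 1); they miss things now and then, are a little off and sometimes report something else, mostly with a low value. They report only what shows in the picture. A call takes as long as a camera call. They do not tell look-alikes from the thing itself.
- recognise(picture, thing): "rect" ([left, top, width, height] as shares, 0 to 1, of the picture: columns of its width, rows of its height, round what is visible of it).
The state is a dict: "time": time; "qpos": joint angles; "qd": joint speeds; "joint_torque": joint torques, N m; "tool_pos": TCP position; "ee_rot": TCP orientation; "contact_force": force on the tool from outside, world axes, zero at the start; "ft_torque": the same for the moment, N m; "opening": finger opening in m; "grip_force": force on a finger pad.
Only numpy, scipy, OpenCV 4.12 (cv2) and the standard library are available. Lean on these libraries where they do the work, as an engineer would, in place of code of your own. Each camera call takes 0.05 s, during which the arm holds its last target. There are 200 camera calls.

## Working session

There is one attempt and no reset: what is moved stays moved. The work goes in short steps, Python scripts to look and compute and a tool call to move; the robot and the scene stay as the last step left them, time stands still between calls to the robot, and variables do not carry over. Pictures are saved under pics/ and viewed, at most 10 in all, crops included, and the job is handed in when it is done.

Besides the shell and the picture viewer there is one more tool, called after ">>>" as a command line: name --argument value ..., lists and objects as JSON in quotes. send_rows: Moves the arm, as the interface text tells. Its arguments: {"type":"object","properties":{"dp":{"type":"array"},"delta_rot":{"type":"array"},"fingers":{"type":"array"},"newtons":{"type":"number"}},"required":["dp","delta_rot","fingers"]}

```bash
ls; mkdir -p pics; cat > h.py <<'E'
import numpy as np, cv2
from workcell import get_state, get_image, sign_off, recognise
def ray(im,u,v):
    K=im["camera_matrix"];k=im["k1"]
    d=np.array([(u-K[0,2])/K[0,0],(v-K[1,2])/K[1,1]])
    p=d.copy()
    for _ in range(20): p=d/(1+k*(p@p))
    P=np.array(im["pose"]);return P[:3,3],P[:3,:3]@np.array([p[0],-p[1],-1])
def atz(im,u,v,z):
    o,d=ray(im,u,v);return o+d*(z-o[2])/d[2]
def proj(im,X):
    P=np.array(im["pose"]);c=P[:3,:3].T@(np.array(X)-P[:3,3])
    p=np.array([c[0],-c[1]])/-c[2];p=p*(1+im["k1"]*(p@p));K=im["camera_matrix"]
    return np.array([K[0,0]*p[0]+K[0,2],K[1,1]*p[1]+K[1,2]])
def shot(n,f=None):
    im=get_image(n);im["camera_matrix"]=np.array(im["camera_matrix"])
    if f: cv2.imwrite("pics/"+f,im["frame"])
    return im
E
python3 - <<'E'
from h import *
print(get_state())
ims={n:shot(n,n+"0.png") for n in("top","scene")}
a=np.vstack([ims[n]["frame"] for n in("top","scene")])
cv2.imwrite("pics/both.png",cv2.resize(a,(480,600)))
for n,im in ims.items():
    print(n,np.round(im["pose"],3).tolist(),im["camera_matrix"].tolist(),im["k1"])
    for t,z in(("hub_top",.092),("knob_top",.098),("red_tin_center",.05),("stand",0),("blue_tin_center",.05),("green_tin_center",.05),("white_tin_center",.05),("black_tin_center",.05)):
        for r in recognise(im,t)[:3]:
            x,y,w,h=np.array(r["rect"])*[640,400,640,400]
            print(t,round(r["confidence"],2),np.round([x,y,w,h]),np.round(atz(im,x+w/2,y+h/2,z),3))
E
```

```text
pics
{'time': 0.0, 'qpos': array([ 1.14090041e+00,  8.79856861e-02,  1.37228835e+00,  8.80952129e-06,
        1.68359755e+00, -1.03100568e-01]), 'qd': array([ 1.42779689e-03,  1.98623727e-05,  9.52018473e-06, -1.35961441e-03,
        5.33892800e-04,  7.80099556e-04]), 'joint_torque': array([ 2.79428532e-04, -3.51856685e+01, -3.13277900e+01, -3.90201440e-04,
        1.06199316e-02,  1.35994213e-05]), 'tool_pos': array([0.17634566, 0.52042957, 0.23010506]), 'ee_rot': array([ 1.62670968e-01,  9.86679714e-01, -1.09809190e-03, -3.04307589e-04]), 'contact_force': array([ 0.05333441,  0.37171082, -0.18576709]), 'ft_torque': array([-0.0209261 ,  0.00652529, -0.00955011]), 'grip_force': 0.0, 'opening': 0.08519606036740221}
top [[0.023, 0.992, -0.123, 0.353], [-1.0, 0.025, 0.01, -0.002], [0.013, 0.122, 0.992, 1.434], [0.0, 0.0, 0.0, 1.0]] [[472.2509381103016, 0.0, 313.39759753465717], [0.0, 472.2509381103016, 200.1274844225767], [0.0, 0.0, 1.0]] -0.00915964450973522
hub_top 0.46 [309. 137.  16.  14.] [ 0.683 -0.023  0.092]
red_tin_center 0.76 [376. 211.  17.  17.] [ 0.473 -0.226  0.05 ]
red_ti
[... 966 characters left out ...]
9  0.098]
knob_top 0.35 [348. 304.  23.  21.] [0.702 0.358 0.098]
red_tin_center 0.63 [312. 149.  15.  17.] [ 0.344 -0.152  0.05 ]
red_tin_center 0.57 [297. 194.  16.  14.] [ 0.519 -0.051  0.05 ]
red_tin_center 0.51 [273. 163.  15.  14.] [ 0.488 -0.21   0.05 ]
stand 0.63 [261. 227.  17.  27.] [ 0.688 -0.044  0.   ]
blue_tin_center 0.58 [321. 200.  12.  15.] [0.487 0.023 0.05 ]
green_tin_center 0.5 [317. 215.  20.  19.] [0.533 0.07  0.05 ]
white_tin_center 0.76 [298. 227.  17.  15.] [0.609 0.05  0.05 ]
white_tin_center 0.51 [421. 232.  90.  90.] [0.378 0.495 0.05 ]
black_tin_center 0.81 [288. 208.   7.  17.] [ 0.595 -0.036  0.05 ]
black_tin_center 0.5 [421. 233.  89.  84.] [0.375 0.491 0.05 ]
```

View pics/top0.png

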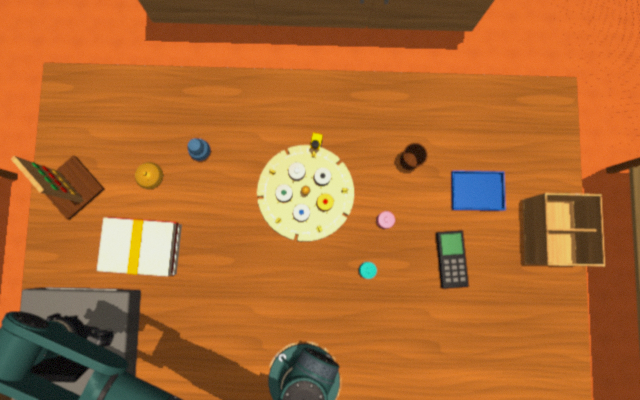

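View pics/scene0.png

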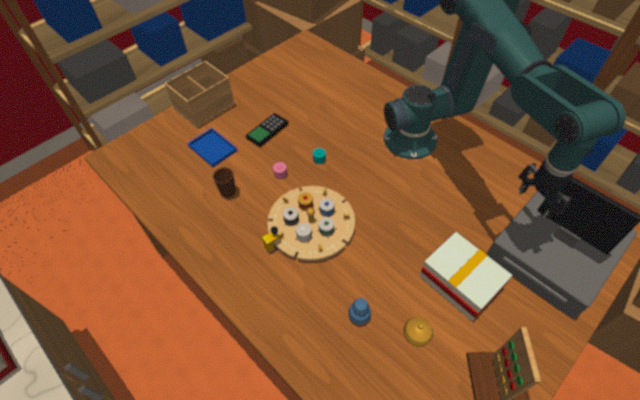

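The top view shows the carousel centred near (305,190), with the yellow post at (316,138). What could be taken for the target, in the top picture: the gold-lidded tin (325,202), the pink one (386,220) and the turquoise one (368,270). I choose the gold-lidded tin on the carousel and check it in one close crop.

```bash
python3 - <<'E'
from h import *
im=shot("top"); w=shot("wrist"); print("wrist",np.round(w["pose"],3).tolist(),w["camera_matrix"].tolist(),w["k1"])
f=im["frame"]; c=f[125:250,245:365]
cv2.imwrite("pics/c.png",cv2.resize(c,None,fx=4.8,fy=4.8,interpolation=cv2.INTER_CUBIC))
hsv=cv2.cvtColor(f,cv2.COLOR_BGR2HSV)
m=cv2.inRange(hsv,(18,30,150),(40,130,255)); 
m[:125]=0;m[250:]=0;m[:,:245]=0;m[:,365:]=0
cs,_=cv2.findContours(m,cv2.RETR_EXTERNAL,cv2.CHAIN_APPROX_NONE);k=max(cs,key=cv2.contourArea)
P=np.array([atz(im,*p,.03)[:2] for p in cv2.convexHull(k)[:,0].astype(float)])
print(P.round(3).tolist())
A=np.c_[2*P,np.ones(len(P))];s=np.linalg.lstsq(A,(P**2).sum(1),rcond=None)[0];c=s[:2];print("disc",c,np.sqrt(s[2]+c@c))
for n,u,v,z in(("hub",305,190,.092),("gold",325,202,.07),("post",316,138,.068),("black",322,176,.07),("white",297,171,.07),("green",284,193,.07),("blue",301,212,.07),("knob",314.5,147,.098)):
    p=atz(im,u,v,z)[:2];d=p-c;print(n,p.round(3),np.hypot(*d).round(3),np.degrees(np.arctan2(d[1],d[0])).round(1))
E
```

```text
wrist [[0.321, -0.905, -0.278, 0.104], [0.947, 0.307, 0.094, 0.547], [0.0, -0.293, 0.956, 0.373], [0.0, 0.0, 0.0, 1.0]] [[343.86394962279996, 0.0, 319.9713090588937], [0.0, 343.86394962279996, 198.7202178122818], [0.0, 0.0, 1.0]] -0.040328146583467124
[[0.695, 0.004], [0.69, -0.035], [0.675, -0.066], [0.663, -0.085], [0.636, -0.109], [0.615, -0.122], [0.6, -0.128], [0.591, -0.131], [0.578, -0.134], [0.527, -0.135], [0.515, -0.132], [0.497, -0.126], [0.49, -0.123], [0.469, -0.112], [0.457, -0.103], [0.442, -0.088], [0.433, -0.077], [0.426, -0.068], [0.417, -0.05], [0.411, -0.033], [0.408, -0.021], [0.406, 0.027], [0.409, 0.045], [0.414, 0.062], [0.423, 0.081], [0.434, 0.099], [0.449, 0.114], [0.46, 0.123], [0.469, 0.13], [0.493, 0.142], [0.511, 0.149], [0.541, 0.153], [0.556, 0.154], [0.577, 0.152], [0.599, 0.146], [0.617, 0.138], [0.636, 0.127], [0.658, 0.106], [0.668, 0.094], [0.674, 0.086], [0.687, 0.059], [0.691, 0.05], [0.694, 0.035]]
disc [0.5503069  0.00883996] 0.14566366773446102
hub [0.548 0.009] 0.003 171.0
gold [ 0.517 -0.05 ] 0.067 -119.7
post [ 0.708 -0.019] 0.16 -10.1
black [ 0.593 -0.039] 0.065 -48.1
white [0.606 0.034] 0.062 24.4
green [0.54 0.07] 0.062 99.1
blue [0.486 0.019] 0.065 170.7
knob [ 0.673 -0.015] 0.125 -11.0
```

View pics/c.png

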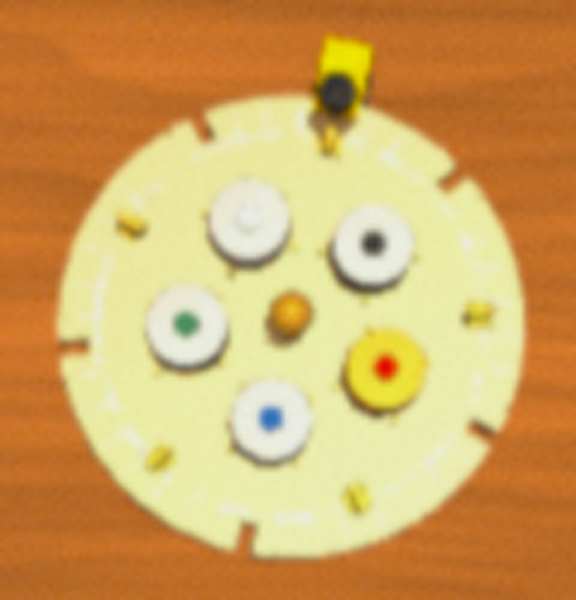

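```bash
cat > plan.py <<'E'
from h import *
c=np.array([.550,.0088])
im=shot("top")
f=lambda u,v,z:atz(im,245+(u+.5)/4.8-.5,125+(v+.5)/4.8-.5,z)[:2]
for n,z,L in(("slot",.03,[(203,127),(455,180),(482,430),(245,538),(72,345)]),("tab",.054,[(131,224),(330,138),(478,314),(357,498),(160,458)]),("knob",.098,[(337,93)]),("post",.068,[(348,55)])):
    for u,v in L:
        d=f(u,v,z)-c;print(n,u,v,(d+c).round(3),np.hypot(*d).round(3),np.degrees(np.arctan2(d[1],d[0])).round(1))
E
python3 plan.py
```

```text
slot 203 127 [0.674 0.068] 0.138 25.3
slot 455 180 [ 0.645 -0.092] 0.138 -46.9
slot 482 430 [ 0.487 -0.112] 0.136 -117.8
slot 245 538 [0.416 0.034] 0.136 169.4
slot 72 345 [0.534 0.145] 0.137 96.9
tab 131 224 [0.607 0.109] 0.115 60.5
tab 330 138 [ 0.664 -0.012] 0.116 -10.6
tab 478 314 [ 0.556 -0.106] 0.115 -87.0
tab 357 498 [ 0.441 -0.034] 0.117 -158.5
tab 160 458 [0.462 0.086] 0.117 138.4
knob 337 93 [ 0.682 -0.016] 0.134 -10.5
post 348 55 [ 0.714 -0.022] 0.166 -10.8
```

>>> send_rows --dp '[[0.171,-0.3535,-0.04],[0.171,-0.3535,-0.04],[0.171,-0.3535,-0.04],[0.171,-0.3535,-0.04],[0.171,-0.3535,-0.04],[0.171,-0.3535,-0.04],[0.171,-0.3535,-0.04],[0.171,-0.3535,-0.04],[0.171,-0.3535,-0.04],[0.171,-0.3535,-0.04],[0.171,-0.3535,-0.04],[0.171,-0.3535,-0.04],[0.171,-0.3535,-0.04],[0.171,-0.3535,-0.04],[0.171,-0.3535,-0.04],[0.171,-0.3535,-0.04],[0.171,-0.3535,-0.04],[0.171,-0.3535,-0.04],[0.171,-0.3535,-0.04],[0.171,-0.3535,-0.04]]' --delta_rot '[[0,0,-0.0775],[0,0,-0.0775],[0,0,-0.0775],[0,0,-0.0775],[0,0,-0.0775],[0,0,-0.0775],[0,0,-0.0775],[0,0,-0.0775],[0,0,-0.0775],[0,0,-0.0775],[0,0,-0.0775],[0,0,-0.0775],[0,0,-0.0775],[0,0,-0.0775],[0,0,-0.0775],[0,0,-0.0775],[0,0,-0.0775],[0,0,-0.0775],[0,0,-0.0775],[0,0,-0.0775]]' --fingers '[-1,-1,-1,-1,-1,-1,-1,-1,-1,-1,-1,-1,-1,-1,-1,-1,-1,-1,-1,-1]' --newtons 40

```text
time: 2.72
tool_pos: [0.4335, -0.0108, 0.1714]
ee_rot: [0.983, 0.186, 0.0, 0.0]
contact_force: [0.5, -0.2, 0.7]
opening: -0.0002
grip_force: 0.0
```

>>> send_rows --dp '[[0,0,0],[0,0,0],[0,0,0]]' --delta_rot '[[0,0,-0.07],[0,0,-0.07],[0,0,0]]' --fingers '[-1,-1,-1]'

```text
time: 2.97
tool_pos: [0.4332, -0.01, 0.1712]
ee_rot: [0.997, 0.078, -0.0, -0.0]
contact_force: [-0.0, 0.7, 0.2]
opening: 0.0001
grip_force: 0.0
```

```bash
cat > pose.py <<'E'
from h import *
from scipy.spatial.transform import Rotation as R
def st():
    s=get_state();c=np.array([.550,.0088]);p=np.array(s["tool_pos"]);d=p[:2]-c
    x=R.from_quat(s["ee_rot"]).as_matrix();a=np.arctan2(d[1],d[0]);F=np.array(s["contact_force"])
    print("t",round(s["time"],2),"p",p.round(4),"r",np.hypot(*d).round(4),"phi",np.degrees(a).round(2),"xaxis",np.degrees(np.arctan2(x[1,0],x[0,0])).round(1),"zax",x[:,2].round(3),"q6",round(s["qpos"][5],2),"F",F.round(2),"Ft",round(-F[0]*np.sin(a)+F[1]*np.cos(a),2),"open",s["opening"])
if __name__=="__main__": st()
E
python3 pose.py; python3 -c "
from h import *
shot('wrist','w1.png')"
```

```text
t 2.97 p [ 0.4332 -0.01    0.1712] r 0.1183 phi -170.84 xaxis 9.0 zax [-0.  0. -1.] q6 1.26 F [-0.01  0.65  0.21] Ft -0.64 open 5.209419271562332e-05
```

View pics/w1.png

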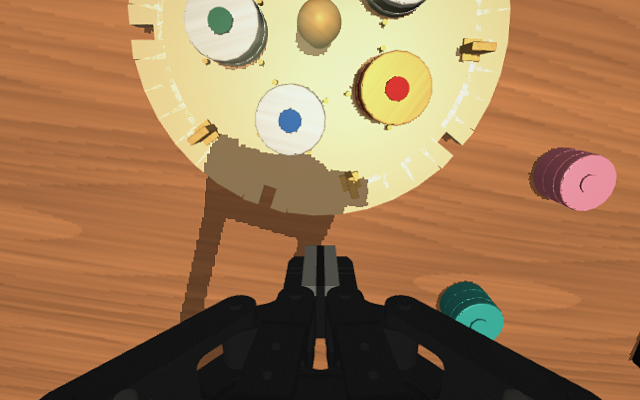

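The wrist view shows the red/gold tin at (397,89), the tab to push at (349,183), slots at (268,195) and (449,142), and the hub at (319,18). The pink (588,182) and turquoise (478,322) decoys stand off the carousel.

```bash
python3 - <<'E'
from h import *
im=shot("wrist");c=np.array([.55,.0088])
for n,u,v,z in(("tab",349,176,.054),("slotB",268,195,.03),("slotR",447,143,.03),("hub",319,12,.09),("tab2",477,44,.054),("tab3",206,127,.054),("tin",397,88,.07),("blue",290,119,.07)):
    p=atz(im,u,v,z)[:2];d=p-c;print(n,p.round(4),np.hypot(*d).round(4),np.degrees(np.arctan2(d[1],d[0])).round(1))
E
```

```text
tab [ 0.449  -0.0277] 0.1074 -160.2
slotB [0.4161 0.035 ] 0.1365 168.9
slotR [ 0.4843 -0.1055] 0.1318 -119.9
hub [0.5514 0.0123] 0.0038 68.1
tab2 [ 0.5573 -0.0992] 0.1082 -86.1
tab3 [0.4688 0.0844] 0.111 137.1
tin [ 0.5179 -0.0466] 0.064 -120.1
blue [0.4857 0.0221] 0.0656 168.3
```

```bash
cat > arc.py <<'E'
import sys,numpy as np
a,b,n=float(sys.argv[1]),float(sys.argv[2]),int(sys.argv[3])
p=np.radians(np.linspace(a,b,n+1));P=.119/.075*np.c_[np.cos(p),np.sin(p)]
print([[round(float(x),3),round(float(y),3),0] for x,y in np.diff(P,axis=0)]);print("rot",round((b-a)/n/90,4))
E
python3 arc.py -173 -162 6; python3 arc.py -162 -112 20; python3 arc.py -112 -68 20
```

```text
[[0.007, -0.05, 0], [0.009, -0.05, 0], [0.01, -0.05, 0], [0.012, -0.049, 0], [0.013, -0.049, 0], [0.015, -0.049, 0]]
rot 0.0204
[[0.023, -0.065, 0], [0.026, -0.064, 0], [0.028, -0.063, 0], [0.031, -0.062, 0], [0.034, -0.06, 0], [0.036, -0.059, 0], [0.039, -0.057, 0], [0.041, -0.055, 0], [0.044, -0.054, 0], [0.046, -0.052, 0], [0.048, -0.05, 0], [0.05, -0.047, 0], [0.052, -0.045, 0], [0.054, -0.043, 0], [0.056, -0.04, 0], [0.058, -0.038, 0], [0.059, -0.035, 0], [0.061, -0.033, 0], [0.062, -0.03, 0], [0.064, -0.027, 0]]
rot 0.0278
[[0.057, -0.022, 0], [0.058, -0.02, 0], [0.058, -0.017, 0], [0.059, -0.015, 0], [0.06, -0.013, 0], [0.06, -0.01, 0], [0.06, -0.008, 0], [0.061, -0.006, 0], [0.061, -0.004, 0], [0.061, -0.001, 0], [0.061, 0.001, 0], [0.061, 0.004, 0], [0.061, 0.006, 0], [0.06, 0.008, 0], [0.06, 0.01, 0], [0.06, 0.013, 0], [0.059, 0.015, 0], [0.058, 0.017, 0], [0.058, 0.02, 0], [0.057, 0.022, 0]]
rot 0.0244
```

>>> send_rows --dp '[[-0.01,0.073,-0.28],[0,0,-0.28],[0,0,-0.28],[0,0,-0.28],[0,0,-0.28],[0,0,-0.2],[0,0,-0.12],[0,0,0]]' --delta_rot '[[0,0,-0.022],[0,0,0],[0,0,0],[0,0,0],[0,0,0],[0,0,0],[0,0,0],[0,0,0]]' --fingers '[-1,-1,-1,-1,-1,-1,-1,-1]'

```text
time: 3.73
tool_pos: [0.4306, -0.0033, 0.0403]
ee_rot: [0.998, 0.064, -0.002, -0.0]
contact_force: [-0.4, -0.2, -0.1]
opening: -0.0
grip_force: 0.0
```

>>> send_rows --dp '[[0.007,-0.05,0],[0.009,-0.05,0],[0.01,-0.05,0],[0.012,-0.049,0],[0.013,-0.049,0],[0.015,-0.049,0]]' --delta_rot '[[0,0,0.02],[0,0,0.02],[0,0,0.02],[0,0,0.02],[0,0,0.02],[0,0,0.02]]' --fingers '[-1,-1,-1,-1,-1,-1]'

```text
time: 4.23
tool_pos: [0.438, -0.0256, 0.0438]
ee_rot: [0.987, 0.158, 0.001, -0.0]
contact_force: [-1.0, 1.9, -0.0]
opening: 0.0
grip_force: 1.0
```

```bash
sed -i 's/\.550,\.0088/.5505,.010/' pose.py plan.py; python3 pose.py
```

```text
t 4.23 p [ 0.438  -0.0256  0.0438] r 0.118 phi -162.46 xaxis 18.2 zax [ 0.002  0.001 -1.   ] q6 1.06 F [-0.99  1.92 -0.01] Ft -2.12 open 4.8352544026572855e-05
```

>>> send_rows --dp '[[0.023,-0.065,0],[0.026,-0.064,0],[0.028,-0.063,0],[0.031,-0.062,0],[0.034,-0.06,0],[0.036,-0.059,0],[0.039,-0.057,0],[0.041,-0.055,0],[0.044,-0.054,0],[0.046,-0.052,0],[0.048,-0.05,0],[0.05,-0.047,0],[0.052,-0.045,0],[0.054,-0.043,0],[0.056,-0.04,0],[0.058,-0.038,0],[0.059,-0.035,0],[0.061,-0.033,0],[0.062,-0.03,0],[0.064,-0.027,0]]' --delta_rot '[[0,0,0.0278],[0,0,0.0278],[0,0,0.0278],[0,0,0.0278],[0,0,0.0278],[0,0,0.0278],[0,0,0.0278],[0,0,0.0278],[0,0,0.0278],[0,0,0.0278],[0,0,0.0278],[0,0,0.0278],[0,0,0.0278],[0,0,0.0278],[0,0,0.0278],[0,0,0.0278],[0,0,0.0278],[0,0,0.0278],[0,0,0.0278],[0,0,0.0278]]' --fingers '[-1,-1,-1,-1,-1,-1,-1,-1,-1,-1,-1,-1,-1,-1,-1,-1,-1,-1,-1,-1]'

```text
time: 5.9
tool_pos: [0.506, -0.0992, 0.0437]
ee_rot: [0.828, 0.561, 0.0, -0.0]
contact_force: [-2.9, 1.7, 1.5]
opening: 0.0004
grip_force: 1.2
```

```bash
python3 pose.py; python3 -c "
from h import *
im=shot('top');cv2.imwrite('pics/t2.png',cv2.resize(im['frame'][115:260,235:375],None,fx=4,fy=4,interpolation=cv2.INTER_CUBIC))"
```

```text
t 5.9 p [ 0.506  -0.0992  0.0437] r 0.1179 phi -112.16 xaxis 68.3 zax [ 0.  0. -1.] q6 0.08 F [-2.92  1.74  1.46] Ft -3.36 open 0.00039460882296602276
```

View pics/t2.png

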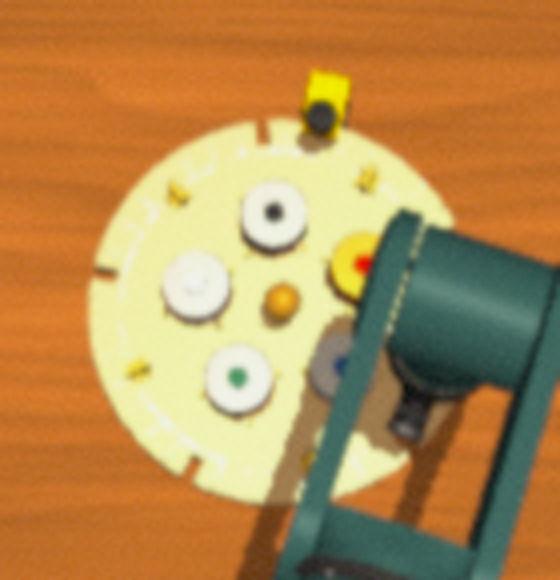

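The red/gold tin, at (362,265) in the crop, has turned about 52 degrees. The black tin's slot at (263,131) has passed the post head at (322,110), and nothing else has been disturbed.

```bash
python3 - <<'E'
from h import *
im=shot("top");c=np.array([.5505,.010])
for (u,v),o in(((263,131),-72),((105,272),-144),((193,467),-216)):
    d=atz(im,235+(u+.5)/4-.5,115+(v+.5)/4-.5,.03)[:2]-c;print(np.hypot(*d).round(3),np.degrees(np.arctan2(d[1],d[0])).round(1)+o)
E
python3 arc.py -112 -71.5 20
```

```text
0.138 -64.8
0.135 -64.7
0.135 -63.5
[[0.052, -0.02, 0], [0.053, -0.018, 0], [0.054, -0.016, 0], [0.054, -0.014, 0], [0.055, -0.013, 0], [0.055, -0.011, 0], [0.055, -0.009, 0], [0.056, -0.007, 0], [0.056, -0.005, 0], [0.056, -0.003, 0], [0.056, -0.001, 0], [0.056, 0.001, 0], [0.056, 0.003, 0], [0.056, 0.005, 0], [0.056, 0.007, 0], [0.055, 0.009, 0], [0.055, 0.011, 0], [0.055, 0.013, 0], [0.054, 0.015, 0], [0.053, 0.017, 0]]
rot 0.0225
```

>>> send_rows --dp '[[0.052,-0.02,0],[0.053,-0.018,0],[0.054,-0.016,0],[0.054,-0.014,0],[0.055,-0.013,0],[0.055,-0.011,0],[0.055,-0.009,0],[0.056,-0.007,0],[0.056,-0.005,0],[0.056,-0.003,0],[0.056,-0.001,0],[0.056,0.001,0],[0.056,0.003,0],[0.056,0.005,0],[0.056,0.007,0],[0.055,0.009,0],[0.055,0.011,0],[0.055,0.013,0],[0.054,0.015,0],[0.053,0.017,0]]' --delta_rot '[[0,0,0.0225],[0,0,0.0225],[0,0,0.0225],[0,0,0.0225],[0,0,0.0225],[0,0,0.0225],[0,0,0.0225],[0,0,0.0225],[0,0,0.0225],[0,0,0.0225],[0,0,0.0225],[0,0,0.0225],[0,0,0.0225],[0,0,0.0225],[0,0,0.0225],[0,0,0.0225],[0,0,0.0225],[0,0,0.0225],[0,0,0.0225],[0,0,0.0225]]' --fingers '[-1,-1,-1,-1,-1,-1,-1,-1,-1,-1,-1,-1,-1,-1,-1,-1,-1,-1,-1,-1]'

```text
time: 7.67
tool_pos: [0.5878, -0.102, 0.0434]
ee_rot: [0.583, 0.812, -0.0, -0.0]
contact_force: [-3.5, 0.3, 2.1]
opening: -0.0
grip_force: 1.2
```

>>> send_rows --dp '[[0.03,0.011,0],[0.03,0.011,0],[0,0,0]]' --delta_rot '[[0,0,0.0133],[0,0,0.0133],[0,0,0]]' --fingers '[-1,-1,-1]'

```text
time: 7.92
tool_pos: [0.5932, -0.1005, 0.0431]
ee_rot: [0.567, 0.824, 0.0, 0.001]
contact_force: [-1.7, -0.2, 0.7]
opening: -0.0003
grip_force: 0.5
```

```bash
python3 pose.py
```

```text
t 7.92 p [ 0.5932 -0.1005  0.0431] r 0.1185 phi -68.9 xaxis 111.0 zax [ 0.002 -0.    -1.   ] q6 -0.63 F [-1.7  -0.17  0.67] Ft -1.64 open -0.0002593528121269319
```

>>> send_rows --dp '[[-0.062,-0.024,0],[0,0,0.28],[0,0,0.35],[0,0,0.35],[0,0,0.35],[0,0,0.35],[0.3,0.104,0],[0.3,0.104,0],[0.3,0.104,0],[0.3,0.104,0],[0.3,0.104,0],[0,0,0],[0,0,0]]' --delta_rot '[[0,0,0],[0,0,0],[0,0,0],[0,0,0],[0,0,0],[0,0,0],[0,0,0],[0,0,0],[0,0,0],[0,0,0],[0,0,0],[0,0,0],[0,0,0]]' --fingers '[-1,-1,-1,-1,-1,-1,-1,-1,-1,-1,-1,-1,-1]'

```text
time: 9.0
tool_pos: [0.7007, -0.0632, 0.1671]
ee_rot: [0.567, 0.824, -0.0, -0.0]
contact_force: [-0.1, -0.2, -0.1]
opening: -0.0
grip_force: 0.0
```

```bash
python3 pose.py; python3 - <<'E'
from h import *
im=shot('wrist','w2.png')
for r in recognise(im,"knob_top")[:3]:
    x,y,w,h=np.array(r["rect"])*[640,400,640,400];print(r["confidence"],np.round([x,y,w,h]),atz(im,x+w/2,y+h/2,.093))
for p in((.683,-.016,.098),(.5505,.010,.092)): print(proj(im,p))
E
```

```text
t 9.0 p [ 0.7007 -0.0632  0.1671] r 0.1671 phi -26.0 xaxis 111.0 zax [-0.001 -0.    -1.   ] q6 -0.54 F [-0.09 -0.18 -0.1 ] Ft -0.2 open -4.447175027992275e-05
0.6 [302. 114.  41.  39.] [ 0.68239034 -0.01358597  0.093     ]
[321.53277291 139.04961081]
[124.39702085  14.87082766]
```

View pics/w2.png

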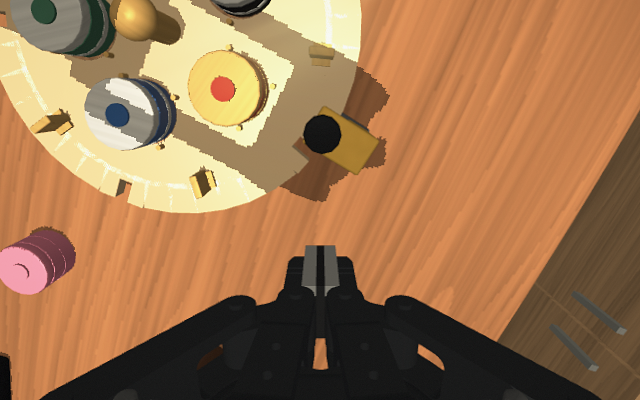

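The black knob shows at (322,134), with the red tin's slot at about (300,157), a little short of the post. The wrist view agrees with the top-view estimate to within 2 mm.

>>> send_rows --dp '[[-0.081,0.216,0],[-0.081,0.216,0],[-0.081,0.217,0],[0,0,-0.3],[0,0,-0.3],[0,0,-0.2],[0,0,0],[0,0,0]]' --delta_rot '[[0,0,0],[0,0,0],[0,0,0],[0,0,0],[0,0,0],[0,0,0],[0,0,0],[0,0,0]]' --fingers '[-1,-1,-1,-1,-1,-1,-1,-1]'

```text
time: 9.77
tool_pos: [0.6808, -0.0132, 0.1077]
ee_rot: [0.566, 0.824, -0.0, -0.001]
contact_force: [-0.2, -0.4, -0.3]
opening: -0.0001
grip_force: 0.0
```

>>> send_rows --dp '[[0,0,-0.03],[0,0,-0.03],[0,0,-0.03],[0,0,-0.03],[0,0,-0.03],[0,0,0]]' --delta_rot '[[0,0,0],[0,0,0],[0,0,0],[0,0,0],[0,0,0],[0,0,0]]' --fingers '[-1,-1,-1,-1,-1,-1]'

```text
time: 10.27
tool_pos: [0.6825, -0.0149, 0.0974]
ee_rot: [0.567, 0.824, 0.0, 0.0]
contact_force: [0.9, -0.4, 3.0]
opening: 0.0001
grip_force: 1.3
```

>>> send_rows --dp '[[0,0,-0.03],[0,0,-0.03],[0,0,-0.03],[0,0,0]]' --delta_rot '[[0,0,0],[0,0,0],[0,0,0],[0,0,0]]' --fingers '[-1,-1,-1,-1]'

```text
time: 10.6
tool_pos: [0.6826, -0.0149, 0.0914]
ee_rot: [0.567, 0.824, 0.0, 0.001]
contact_force: [-0.4, -0.6, 4.9]
opening: -0.0001
grip_force: 2.5
```

>>> send_rows --dp '[[0,0,-0.02],[0,0,-0.02],[0,0,-0.02],[0,0,-0.02],[0,0,0]]' --delta_rot '[[0,0,0],[0,0,0],[0,0,0],[0,0,0],[0,0,0]]' --fingers '[-1,-1,-1,-1,-1]'

```text
time: 11.02
tool_pos: [0.6826, -0.0149, 0.0858]
ee_rot: [0.567, 0.824, 0.0, 0.001]
contact_force: [-1.6, 0.3, 6.0]
opening: -0.0003
grip_force: 3.2
```

>>> send_rows --dp '[[0,0,-0.015],[0,0,-0.015],[0,0,0]]' --delta_rot '[[0,0,0],[0,0,0],[0,0,0]]' --fingers '[-1,-1,-1]'

```text
time: 11.27
tool_pos: [0.6826, -0.0149, 0.0837]
ee_rot: [0.567, 0.824, 0.0, 0.001]
contact_force: [-2.5, 0.3, 6.6]
opening: 0.0005
grip_force: 3.4
```

>>> send_rows --dp '[[0,0,-0.015],[0,0,-0.01],[0,0,0]]' --delta_rot '[[0,0,0],[0,0,0],[0,0,0]]' --fingers '[-1,-1,-1]'

```text
time: 11.52
tool_pos: [0.6826, -0.0149, 0.0821]
ee_rot: [0.567, 0.824, 0.0, 0.001]
contact_force: [-3.0, 0.0, 7.8]
opening: -0.0001
grip_force: 3.8
```

>>> send_rows --dp '[[0,0,-0.01],[0,0,-0.005],[0,0,0]]' --delta_rot '[[0,0,0],[0,0,0],[0,0,0]]' --fingers '[-1,-1,-1]'

```text
time: 11.77
tool_pos: [0.6827, -0.0149, 0.0817]
ee_rot: [0.567, 0.824, 0.001, 0.001]
contact_force: [-3.0, 0.2, 9.4]
opening: 0.0001
grip_force: 4.6
```

>>> send_rows --dp '[[0,0,-0.01],[0,0,-0.01],[0,0,0]]' --delta_rot '[[0,0,0],[0,0,0],[0,0,0]]' --fingers '[-1,-1,-1]'

```text
time: 12.02
tool_pos: [0.6828, -0.0149, 0.0811]
ee_rot: [0.567, 0.824, 0.001, 0.001]
contact_force: [-4.4, 0.7, 12.2]
opening: -0.0002
grip_force: 5.8
```

>>> send_rows --dp '[[0,0,-0.01],[0,0,-0.01],[0,0,0]]' --delta_rot '[[0,0,0],[0,0,0],[0,0,0]]' --fingers '[-1,-1,-1]'

```text
time: 12.27
tool_pos: [0.6828, -0.0149, 0.0804]
ee_rot: [0.567, 0.824, 0.001, 0.002]
contact_force: [-5.3, 0.4, 14.8]
opening: -0.0002
grip_force: 7.0
```

>>> send_rows --dp '[[0,0,0.1],[0,0,0.3],[0,0,0.4],[0,0,0.4],[-0.2514,-0.233,0],[-0.2514,-0.233,0],[-0.2514,-0.233,0],[-0.2514,-0.233,0],[-0.2514,-0.233,0],[0,0,0],[0,0,-0.4],[0,0,-0.4],[0,0,-0.4],[0,0,-0.3],[0,0,-0.15],[0,0,0]]' --delta_rot '[[0,0,0],[0,0,0],[0,0,0],[0,0,0],[0,0,0],[0,0,0],[0,0,0],[0,0,0],[0,0,0],[0,0,0],[0,0,0],[0,0,0],[0,0,0],[0,0,0],[0,0,0],[0,0,0]]' --fingers '[-1,-1,-1,-1,-1,-1,-1,-1,-1,-1,-1,-1,-1,-1,-1,-1]'

```text
time: 13.6
tool_pos: [0.5855, -0.1011, 0.0381]
ee_rot: [0.567, 0.824, -0.001, -0.004]
contact_force: [-1.2, 0.3, -0.7]
opening: -0.0001
grip_force: 0.0
```

```bash
python3 pose.py; python3 arc.py -71.2 -63.2 16;  python3 arc.py -63.2 -57.2 20
```

```text
t 13.6 p [ 0.5855 -0.1011  0.0381] r 0.1165 phi -72.53 xaxis 110.9 zax [-0.007  0.002 -1.   ] q6 -0.63 F [-1.2   0.33 -0.73] Ft -1.05 open -8.079755884144848e-05
[[0.013, 0.005, 0], [0.013, 0.005, 0], [0.013, 0.005, 0], [0.013, 0.005, 0], [0.013, 0.005, 0], [0.013, 0.005, 0], [0.013, 0.005, 0], [0.013, 0.005, 0], [0.013, 0.005, 0], [0.013, 0.006, 0], [0.013, 0.006, 0], [0.013, 0.006, 0], [0.013, 0.006, 0], [0.012, 0.006, 0], [0.012, 0.006, 0], [0.012, 0.006, 0]]
rot 0.0056
[[0.007, 0.004, 0], [0.007, 0.004, 0], [0.007, 0.004, 0], [0.007, 0.004, 0], [0.007, 0.004, 0], [0.007, 0.004, 0], [0.007, 0.004, 0], [0.007, 0.004, 0], [0.007, 0.004, 0], [0.007, 0.004, 0], [0.007, 0.004, 0], [0.007, 0.004, 0], [0.007, 0.004, 0], [0.007, 0.004, 0], [0.007, 0.004, 0], [0.007, 0.004, 0], [0.007, 0.004, 0], [0.007, 0.004, 0], [0.007, 0.004, 0], [0.007, 0.004, 0]]
rot 0.0033
```

>>> send_rows --dp '[[0.013,0.003,0.05],[0.013,0.003,0],[0.013,0.003,0],[0.013,0.003,0],[0.013,0.005,0],[0.013,0.005,0],[0.013,0.005,0],[0.013,0.005,0],[0.013,0.005,0],[0.013,0.006,0],[0.013,0.006,0],[0.013,0.006,0],[0.013,0.006,0],[0.012,0.006,0],[0.012,0.006,0],[0.012,0.006,0]]' --delta_rot '[[0,0,0.0056],[0,0,0.0056],[0,0,0.0056],[0,0,0.0056],[0,0,0.0056],[0,0,0.0056],[0,0,0.0056],[0,0,0.0056],[0,0,0.0056],[0,0,0.0056],[0,0,0.0056],[0,0,0.0056],[0,0,0.0056],[0,0,0.0056],[0,0,0.0056],[0,0,0.0056]]' --fingers '[-1,-1,-1,-1,-1,-1,-1,-1,-1,-1,-1,-1,-1,-1,-1,-1]'

```text
time: 14.93
tool_pos: [0.6035, -0.0962, 0.0463]
ee_rot: [0.507, 0.862, 0.0, 0.0]
contact_force: [-2.2, -2.2, 4.0]
opening: -0.0001
grip_force: 2.3
```

```bash
python3 pose.py
```

```text
t 14.93 p [ 0.6035 -0.0962  0.0463] r 0.1187 phi -63.5 xaxis 119.0 zax [ 0. -0. -1.] q6 -0.76 F [-2.25 -2.18  4.02] Ft -2.98 open -0.000123712239403885
```

>>> send_rows --dp '[[0.007,0.004,0],[0.007,0.004,0],[0.007,0.004,0],[0.007,0.004,0],[0.007,0.004,0],[0.007,0.004,0],[0.007,0.004,0],[0.007,0.004,0]]' --delta_rot '[[0,0,0.0033],[0,0,0.0033],[0,0,0.0033],[0,0,0.0033],[0,0,0.0033],[0,0,0.0033],[0,0,0.0033],[0,0,0.0033]]' --fingers '[-1,-1,-1,-1,-1,-1,-1,-1]'

```text
time: 15.6
tool_pos: [0.6076, -0.0939, 0.0462]
ee_rot: [0.489, 0.872, 0.0, 0.0]
contact_force: [-2.0, -3.3, 3.8]
opening: -0.0001
grip_force: 2.5
```

```bash
python3 pose.py
```

```text
t 15.6 p [ 0.6076 -0.0939  0.0462] r 0.1186 phi -61.21 xaxis 121.4 zax [ 0. -0. -1.] q6 -0.79 F [-2.04 -3.29  3.81] Ft -3.38 open -9.402365348293811e-05
```

>>> send_rows --dp '[[0.007,0.004,0],[0.007,0.004,0],[0.007,0.004,0],[0.007,0.004,0]]' --delta_rot '[[0,0,0.0033],[0,0,0.0033],[0,0,0.0033],[0,0,0.0033]]' --fingers '[-1,-1,-1,-1]'

```text
time: 15.93
tool_pos: [0.6097, -0.0927, 0.0462]
ee_rot: [0.48, 0.877, 0.0, 0.0]
contact_force: [-1.7, -3.0, 4.4]
opening: -0.0001
grip_force: 2.5
```

```bash
python3 pose.py
```

```text
t 15.93 p [ 0.6097 -0.0927  0.0462] r 0.1185 phi -60.02 xaxis 122.6 zax [ 0. -0. -1.] q6 -0.81 F [-1.67 -3.03  4.39] Ft -2.96 open -6.379670183296567e-05
```

>>> send_rows --dp '[[0.007,0.004,0],[0.007,0.004,0],[0.007,0.004,0]]' --delta_rot '[[0,0,0.0033],[0,0,0.0033],[0,0,0.0033]]' --fingers '[-1,-1,-1]'

```text
time: 16.18
tool_pos: [0.6113, -0.0918, 0.0462]
ee_rot: [0.473, 0.881, 0.0, 0.0]
contact_force: [-2.1, -3.0, 4.3]
opening: 0.0001
grip_force: 2.5
```

>>> send_rows --dp '[[0.007,0.004,0],[0.007,0.004,0],[0.007,0.004,0]]' --delta_rot '[[0,0,0.0033],[0,0,0.0033],[0,0,0.0033]]' --fingers '[-1,-1,-1]'

```text
time: 16.43
tool_pos: [0.6128, -0.0904, 0.0458]
ee_rot: [0.467, 0.884, 0.0, -0.0]
contact_force: [-0.3, -1.3, 3.1]
opening: -0.0002
grip_force: 1.5
```

```bash
python3 pose.py
```

```text
t 16.43 p [ 0.6128 -0.0904  0.0458] r 0.1181 phi -58.16 xaxis 124.4 zax [ 0.     0.001 -1.   ] q6 -0.84 F [-0.33 -1.33  3.06] Ft -0.98 open -0.00022849018639884146
```

>>> send_rows --dp '[[0.007,0.004,0],[0.007,0.004,0],[0,0,0]]' --delta_rot '[[0,0,0.0033],[0,0,0.0033],[0,0,0]]' --fingers '[-1,-1,-1]'

```text
time: 16.68
tool_pos: [0.6137, -0.0898, 0.0458]
ee_rot: [0.462, 0.887, 0.0, -0.0]
contact_force: [-1.6, -1.3, 2.4]
opening: -0.0
grip_force: 1.2
```

```bash
python3 pose.py
```

```text
t 16.68 p [ 0.6137 -0.0898  0.0458] r 0.1182 phi -57.64 xaxis 125.0 zax [-0.     0.001 -1.   ] q6 -0.85 F [-1.59 -1.35  2.38] Ft -2.06 open -1.2693191724143643e-05
```

>>> send_rows --dp '[[0.007,0.004,0],[0.007,0.004,0],[0,0,0]]' --delta_rot '[[0,0,0.003],[0,0,0.003],[0,0,0]]' --fingers '[-1,-1,-1]'

```text
time: 16.93
tool_pos: [0.6142, -0.0897, 0.0458]
ee_rot: [0.458, 0.889, -0.0, -0.001]
contact_force: [-2.5, -1.9, 3.4]
opening: -0.0002
grip_force: 2.3
```

```bash
python3 pose.py
```

```text
t 16.93 p [ 0.6142 -0.0897  0.0458] r 0.1183 phi -57.44 xaxis 125.5 zax [-0.002 -0.    -1.   ] q6 -0.86 F [-2.48 -1.88  3.41] Ft -3.1 open -0.0001712238604532111
```

>>> send_rows --dp '[[0.007,0.004,0],[0.007,0.004,0],[0,0,0]]' --delta_rot '[[0,0,0],[0,0,0],[0,0,0]]' --fingers '[-1,-1,-1]'

```text
time: 17.18
tool_pos: [0.6145, -0.0895, 0.0458]
ee_rot: [0.458, 0.889, -0.001, -0.001]
contact_force: [-5.2, -3.6, 4.4]
opening: -0.0003
grip_force: 3.7
```

```bash
python3 pose.py
```

```text
t 17.18 p [ 0.6145 -0.0895  0.0458] r 0.1183 phi -57.24 xaxis 125.5 zax [-0.003 -0.001 -1.   ] q6 -0.85 F [-5.23 -3.65  4.4 ] Ft -6.37 open -0.00029336879323349746
```

>>> send_rows --dp '[[0.007,0.004,0],[0.007,0.004,0],[0,0,0]]' --delta_rot '[[0,0,0],[0,0,0],[0,0,0]]' --fingers '[-1,-1,-1]'

```text
time: 17.43
tool_pos: [0.6148, -0.0894, 0.0457]
ee_rot: [0.458, 0.889, -0.002, -0.002]
contact_force: [-7.5, -4.6, 5.1]
opening: -0.0001
grip_force: 4.9
```

```bash
python3 pose.py
```

```text
t 17.43 p [ 0.6148 -0.0894  0.0457] r 0.1183 phi -57.11 xaxis 125.5 zax [-0.005 -0.002 -1.   ] q6 -0.85 F [-7.47 -4.61  5.07] Ft -8.78 open -0.00011523273707912641
```

>>> send_rows --dp '[[0.007,0.004,0],[0.007,0.004,0],[0.007,0.004,0],[0,0,0],[0,0,0]]' --delta_rot '[[0,0,0],[0,0,0],[0,0,0],[0,0,0],[0,0,0]]' --fingers '[-1,-1,-1,-1,-1]'

```text
time: 17.85
tool_pos: [0.6151, -0.0892, 0.0457]
ee_rot: [0.458, 0.889, -0.003, -0.003]
contact_force: [-10.2, -6.4, 6.7]
opening: 0.0005
grip_force: 6.8
```

```bash
python3 pose.py
```

```text
t 17.85 p [ 0.6151 -0.0892  0.0457] r 0.1183 phi -56.92 xaxis 125.4 zax [-0.008 -0.003 -1.   ] q6 -0.85 F [-10.18  -6.37   6.71] Ft -12.01 open 0.0004704042774413598
```

>>> send_rows --dp '[[0.007,0.004,0],[0.004,0.002,0],[0,0,0],[0,0,0],[0,0,0]]' --delta_rot '[[0,0,0],[0,0,0],[0,0,0],[0,0,0],[0,0,0]]' --fingers '[-1,-1,-1,-1,-1]'

```text
time: 18.27
tool_pos: [0.6152, -0.0891, 0.0457]
ee_rot: [0.458, 0.889, -0.004, -0.004]
contact_force: [-12.7, -6.2, 8.3]
opening: 0.0001
grip_force: 7.8
```

```bash
python3 pose.py; python3 -c "
from h import *
im=shot('top');cv2.imwrite('pics/t3.png',cv2.resize(im['frame'][115:260,235:375],None,fx=4,fy=4,interpolation=cv2.INTER_CUBIC))"
```

```text
t 18.27 p [ 0.6152 -0.0891  0.0457] r 0.1183 phi -56.84 xaxis 125.4 zax [-0.01  -0.003 -1.   ] q6 -0.85 F [-12.7   -6.21   8.26] Ft -14.03 open 6.16476746533933e-05
```

View pics/t3.png

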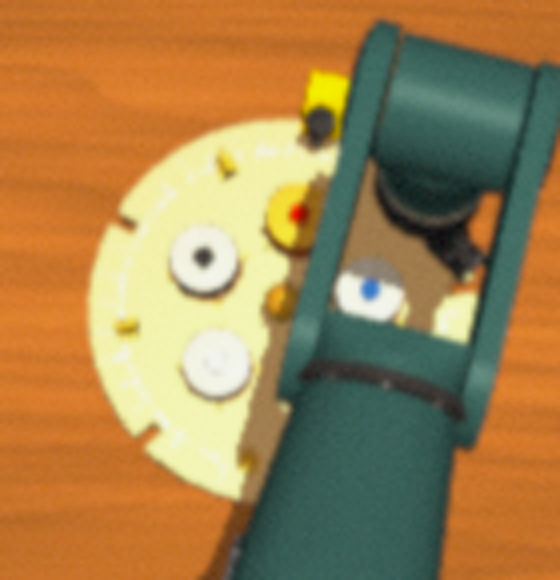

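The red/gold tin at (298,213) in the crop is in line with the knob and post at (322,115), and the push reads 14.0 N with the carousel stopped. I hold this for over a second, then let go.

>>> send_rows --dp '[[0,0,0],[0,0,0],[0,0,0],[0,0,0],[0,0,0],[0,0,0],[0,0,0],[0,0,0],[0,0,0],[0,0,0],[0,0,0],[0,0,0],[0,0,0],[0,0,0]]' --delta_rot '[[0,0,0],[0,0,0],[0,0,0],[0,0,0],[0,0,0],[0,0,0],[0,0,0],[0,0,0],[0,0,0],[0,0,0],[0,0,0],[0,0,0],[0,0,0],[0,0,0]]' --fingers '[-1,-1,-1,-1,-1,-1,-1,-1,-1,-1,-1,-1,-1,-1]'

```text
time: 19.48
tool_pos: [0.6152, -0.0891, 0.0457]
ee_rot: [0.458, 0.889, -0.004, -0.004]
contact_force: [-12.5, -7.1, 7.8]
opening: 0.0003
grip_force: 7.8
```

```bash
python3 pose.py
```

```text
t 19.48 p [ 0.6152 -0.0891  0.0457] r 0.1184 phi -56.84 xaxis 125.4 zax [-0.01  -0.003 -1.   ] q6 -0.85 F [-12.52  -7.14   7.82] Ft -14.39 open 0.00029255557487648865
```

>>> send_rows --dp '[[-0.022,-0.013,0],[-0.022,-0.013,0],[-0.03,-0.019,0],[-0.03,-0.019,0],[-0.04,-0.025,0],[0,0,0],[0,0,0]]' --delta_rot '[[0,0,0],[0,0,0],[0,0,0],[0,0,0],[0,0,0],[0,0,0],[0,0,0]]' --fingers '[-1,-1,-1,-1,-1,-1,-1]'

```text
time: 20.07
tool_pos: [0.6085, -0.0934, 0.0457]
ee_rot: [0.458, 0.889, 0.0, -0.0]
contact_force: [-0.9, 0.6, -0.6]
opening: -0.0002
grip_force: 0.0
```

```bash
python3 pose.py
```

```text
t 20.07 p [ 0.6085 -0.0934  0.0457] r 0.1185 phi -60.72 xaxis 125.5 zax [ 0.     0.001 -1.   ] q6 -0.86 F [-0.88  0.59 -0.61] Ft -0.48 open -0.0002443859684572707
```

Free of the tab. I lift clear, move aside and check.

>>> send_rows --dp '[[0,0,0.3],[0,0,0.4],[0,0,0.4],[0,0,0.4],[0,0,0.4],[-0.3,-0.3,0],[-0.3,-0.3,0],[-0.3,-0.3,0],[-0.3,-0.3,0],[-0.3,-0.3,0],[-0.3,-0.3,0],[-0.3,-0.3,0],[0,0,0],[0,0,0]]' --delta_rot '[[0,0,0],[0,0,0],[0,0,0],[0,0,0],[0,0,0],[0,0,0],[0,0,0],[0,0,0],[0,0,0],[0,0,0],[0,0,0],[0,0,0],[0,0,0],[0,0,0]]' --fingers '[-1,-1,-1,-1,-1,-1,-1,-1,-1,-1,-1,-1,-1,-1]'

```text
time: 21.23
tool_pos: [0.4505, -0.252, 0.1888]
ee_rot: [0.459, 0.888, 0.0, 0.0]
contact_force: [1.0, 0.2, -0.1]
opening: -0.0
grip_force: 0.0
```

```bash
python3 -c "
from h import *
f=lambda i,y,x,h,w:cv2.resize(i['frame'][y:y+h,x:x+w],(560,300),interpolation=cv2.INTER_CUBIC)
cv2.imwrite('pics/t4.png',np.vstack([f(shot('top'),115,170,150,280),f(shot('scene'),165,225,90,168)]))"
```

```text
(no output)
```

View pics/t4.png

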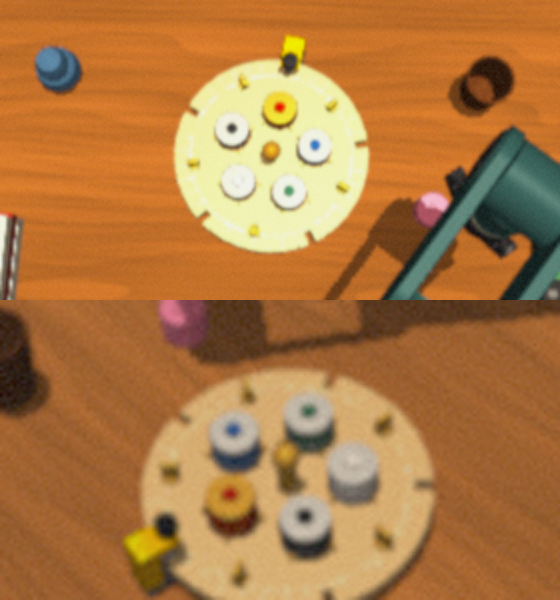

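The red/gold tin, at (280,107) above and (231,503) below, is lined up with the post. The knob is down, all five tins stand in their pockets, and the arm is clear.

```bash
python3 -c "
from workcell import sign_off
print(sign_off())"
```

```text
the job is handed in; nothing more can be done
None
```

The red tin's slot is locked under the bolt at the yellow post: the carousel held against a 14 N push for over a second, the arm then let go and moved clear, and I handed the job in at about 21 s on the robot's clock, with no verdict returned.

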